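# Set the tack feeder: cover opening under the chute, gate rod at its middle click

## Task

Get the empty tack feeder ready for filling. First turn the round cover by its finger peg until its notch is under the chute, so that the compartment below the chute lies open; then pull the slanting gate rod out from fully in to its middle click (half open), and let go of everything. Leave the things standing around the feeder where they are.

Things in the scene. Friction and masses are not known exactly. Their poses are not given: they have to be found in the camera images.
- gate_knob (a point): Centre of the black round knob (26 mm diameter, 26 mm long) on the end of the gate rod, which slants up out of the tower's front. The point's z axis is the rod's axis, outwards (pulling direction), 40 degrees from vertical, leaning to the feeder's front; its y axis is level. Behind the knob 20 mm or more of bare 10 mm rod, then a 25 mm wide guide tube; 70 mm free on each side.
- gate_rod (a joint): How far the rod is pulled out, m: 0 fully in (gate shut, where it starts), 0.020 the middle click, 0.040 fully out (gate full open). A detent inside clicks it into these three places; leaving one takes about 7 N, and let go within about 8 mm of a click it settles there.
- cover_peg (a point): The upright black finger peg on the round cover, 14 mm diameter, standing 45 mm above the cover (the lowest 4 mm is a 22 mm wide collar); the point is on its axis, 23 mm above the cover and 22 mm below its top. The peg is fixed on the cover 68 mm from its centre, exactly opposite the middle of the notch.
- cover (a joint): Angle of the cover, rad, clockwise from above: 0 when the middle of the notch is at the middle of the compartment under the chute (the peg is then on the side away from the tower); it starts between 0.7 and 1.6. Stops at -0.6 and 1.9. It turns stiffly (1 to 2 N at the peg) and stays where it is left.
- cover_centre (a point): Centre of the top of the level sheet-metal cover: a disc 182 mm in diameter, 5 mm thick, with one notch 60 degrees wide from hub to rim, on a round wooden magazine of four 90 degree compartments. The point's axes are the feeder's: x to its back, y to its left, z up. The compartment under the chute is towards +y; at cover angle 0 the peg is towards -y.
- chute_mouth (a point): Just below the low end of the aluminium chute that comes down from the tower, over the middle of the wanted compartment: 55 mm from the cover's centre towards +y, about 18 mm above the cover.
- feeder: The feeder, fixed to the bench: plywood base 210 x 330 mm, 12 mm thick, with the tower (100 mm wide, hopper up to 345 mm high) on its left and the round magazine on its right. Origin on the bench, x to its back, y to its left; its front faces the robot.
- jute_mid (a point): Bystander: small wooden spool of jute twine, 48 mm diameter, 50 mm high, point at mid height.
- oil_mid (a point): Bystander: small bottle with a pointed cap, 57 mm diameter, 112 mm high, point at mid height.
- block_mid (a point): Bystander: oak block, 42 x 85 x 30 mm, point at its centre.
- shelf_edge (a point): Middle of the lower front edge of the shelf (112 mm wide) that carries the hopper and juts out over the gate knob, about 140 mm above it: there is no room over the knob for a tool that points straight down; come along the rod's axis.

How it is judged:
By the outcome, as a careful person would: the job done as asked, in the order asked, and still so for the second after the job is handed in, with the robot touching nothing.
It also fails if it takes over 48 s, if anything falls off the work surface, if the arm or the gripper's body presses on something with over 40 N, if the wrist force passes 120 N, or if a joint passes its speed limit or range.

## Robot

A 6-joint arm with a two-finger parallel gripper is mounted at the origin on a cart in front of the work surface, level with it; the furniture and walls round the work are solid. World frame = base frame: x ahead of the robot, y to its left, z up, the work surface at z = 0. Lengths are in m, angles in rad, forces in N, time in s.
With the tool pointing down it reaches from about 0.225 to 0.875 m from the base axis. Payload 3.4 kg.
Tool frame: the origin (TCP) lies at the very end of the fingers, on their centre line; the grasp point (between the pads) lies 19 mm behind it; z points along the fingers, y is the line along which they close (so a half turn about z gives the same grasp; the last joint's range is limited). The gripper opens to 85 mm and grips with 20 to 120 N. Pads are 22 mm wide; open, the fingers measure 114 mm over their backs; the gripper's body (76 mm by 85 mm) begins 54 mm behind the grasp point. The pads swing forward as they close: fully open they stand 13 mm farther back than shut.
Start: joints at [1.072, 0.276, 1.505, -0, 1.361, -0.121], TCP at [0.212, 0.534, 0.231] pointing down, gripper open.
Joint ranges: [-2.89, 2.89], [-0.75, 2.08], [0.22, 2.7], [-1.18, 4.32], [0.11, 2.71], [-2.7, 2.7]. Speed limits (rad/s): [2.57, 2.57, 3.14, 3.14, 3.14, 3.14].

## Interface

Orientations are given as a unit quaternion [w, x, y, z].
In Python, from rig import get_state, optics, sign_off gives the robot as it stands.
- The arm moves only by the tool send_rows, never from a script. Its argument "increments" is a list of rows, each an object with "gripper": the gripper's target within -1 to 1 (shut at 1, half-way at 0, fully open at -1); "linear": the shift along the world's x, y, z in m, a list of three; "delta_rot": the turn, a rotation vector about the world's x, y, z in rad, a list of three. In form: [{"gripper": gripper, "linear": [dx, dy, dz], "delta_rot": [rx, ry, rz]}, ...]. A call has 1 to 8 rows; each row is the pose to reach, as a shift and turn from the pose commanded when the call began; what a row does not reach only later rows make up. A row lasts 1/10 s, in which the tool goes at most 50 mm and 8.59 degrees, less where a joint would pass 70% of its speed; a pose out of reach is approached as far as the arm can. A call with a gripper value outside its range is refused whole. The fingers move at their own pace and stop on an object; "newtons" is the grip in N (left out, the last holds). Time passes only in rows, so rows that repeat a pose let the fingers close. It gives the time, the measured TCP pose, the force, the opening and the grip force at its end, in the units of the state.
- get_state(): the state, without advancing time (a new reading comes with each control period).
- optics.get_image(name): name is "scene" or "top" or "wrist"; returns a dict with "pixels" (400x640x3 uint8, blue, green, red), "K" (3x3 intrinsics, pixels), "rvec" (rotation vector, rad) and "tvec" (3), from world to camera coordinates, as OpenCV has them; the wrist camera has in their place "T_tool_cam" (4x4, takes a point from camera to tool coordinates, whose origin is the TCP and whose axes are the flange's). Camera axes: x right, y down, z forward; pixel columns grow to the right and rows downward; lengths in m; the calibration is good to about 2 mm. A picture is of the moment at which its call begins: read the wrist's pose just before it. There is no depth.
- sign_off(): hands the job in; it is judged then, once.
The state is a dict: "clock": time; "qpos": joint angles; "qd": joint speeds; "effort": joint torques, N m; "position": TCP position; "ee_rot": TCP orientation; "contact_force": force on the tool from outside, world axes, zero at the start; "moment": the same for the moment, N m; "width": finger opening in m; "gripper_force": force on a finger pad.
Only numpy, scipy, OpenCV 4.12 (cv2) and the standard library are available. Lean on these libraries where they do the work, as an engineer would, in place of code of your own. Each camera call takes 0.05 s, during which the arm holds its last target. There are 200 camera calls.

## Working session

There is one attempt and no reset: what is moved stays moved. The work goes in short steps, Python scripts to look and compute and a tool call to move; the robot and the scene stay as the last step left them, time stands still between calls to the robot, and variables do not carry over. Pictures are saved under pics/ and viewed, at most 10 in all, crops included, and the job is handed in when it is done.

Besides the shell and the picture viewer there is one more tool, called after ">>>" by a JSON object that holds its "op" and its "data". send_rows: Moves the arm, as the interface text tells. Its arguments: {"type":"object","properties":{"increments":{"type":"array"},"newtons":{"type":"number"}},"required":["increments"]}

```bash
mkdir -p pics; cat > h.py <<'E'
import numpy as np, cv2
from rig import get_state, optics, sign_off
def snap(n,f):
    s=get_state(); d=optics.get_image(n); cv2.imwrite('pics/'+f,d['pixels'])
    np.savez('pics/'+f[:-4]+'.npz',K=d['K'],**({'rvec':d['rvec'],'tvec':d['tvec']} if 'rvec' in d else {'T':d['T_tool_cam'],'p':s['position'],'q':s['ee_rot']}))
def cam(f):
    d=np.load('pics/'+f+'.npz'); K=d['K']
    if 'rvec' in d: R=cv2.Rodrigues(d['rvec'])[0]; t=d['tvec'].ravel()
    else:
        from scipy.spatial.transform import Rotation as Ro
        q=d['q']; M=np.eye(4); M[:3,:3]=Ro.from_quat([q[1],q[2],q[3],q[0]]).as_matrix(); M[:3,3]=d['p']
        C=np.linalg.inv(M@d['T']); R=C[:3,:3]; t=C[:3,3]
    return K,R,t
def ray(f,u,v):
    K,R,t=cam(f); return -R.T@t, R.T@np.linalg.inv(K)@np.array([u,v,1.])
def onz(f,u,v,z):
    o,d=ray(f,u,v); return o+d*(z-o[2])/d[2]
def tri(*obs):
    A=np.zeros((3,3));b=np.zeros(3)
    for f,u,v in obs:
        o,d=ray(f,u,v); d=d/np.linalg.norm(d); P=np.eye(3)-np.outer(d,d); A+=P;b+=P@o
    x=np.linalg.solve(A,b); return x,[proj(f,x)-[u,v] for f,u,v in obs]
def proj(f,X):
    K,R,t=cam(f); p=K@(R@np.asarray(X)+t); return p[:2]/p[2]
E
python3 -c "
from h import *
snap('scene','s1.png');snap('top','t1.png')
print(get_state())
for f in('s1','t1'):
  K,R,t=cam(f);print(f,K[0,0],-R.T@t,R[2])"
```

```text
{'clock': 0.1, 'qpos': array([ 1.07197714e+00,  2.76503609e-01,  1.50597863e+00, -3.75389110e-06,
        1.36069857e+00, -1.20995942e-01]), 'qd': array([-0.00022914, -0.00196844, -0.00191197,  0.00196834, -0.00064811,
        0.00131979]), 'effort': array([ 1.12037549e-03, -4.17699766e+01, -2.46402866e+01, -3.32540856e-05,
        5.82006003e-03, -3.45310170e-06]), 'position': array([0.21189964, 0.5340381 , 0.23055338]), 'ee_rot': array([-2.40422588e-04,  1.87789545e-01,  9.82208968e-01, -7.56809469e-04]), 'contact_force': array([0.02037912, 0.63574944, 0.16751081]), 'moment': array([0.03133983, 0.04527828, 0.01413899]), 'gripper_force': 0.0, 'width': 0.08566958992566816}
s1 363.72455865683486 [ 0.10764759 -0.62499207  0.81682515] [ 0.47673006  0.4892783  -0.73029801]
t1 406.46850409029605 [ 0.07636486 -0.2181483   1.06502432] [ 0.43317249  0.01366661 -0.90120742]
```

View pics/s1.png

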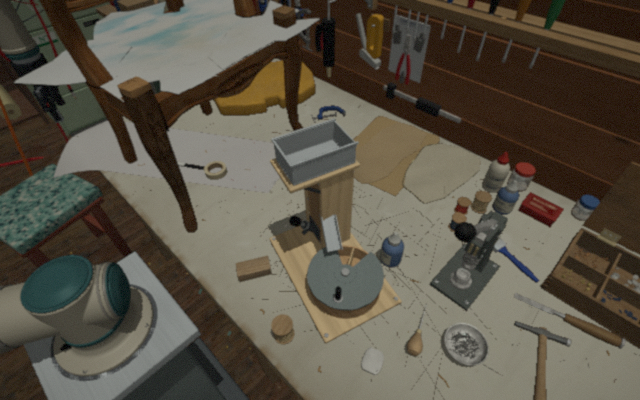

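View pics/t1.png

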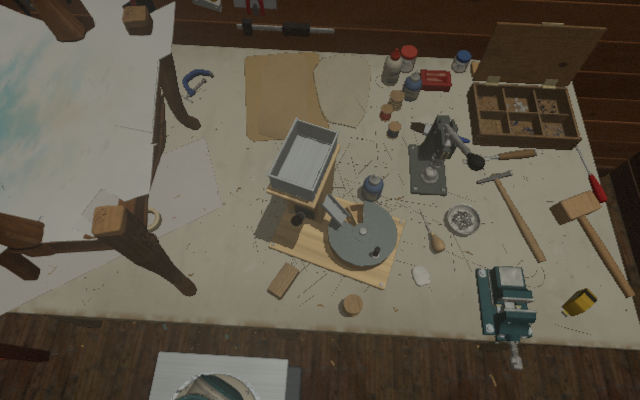

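Scene view: feeder at about (340,240), cover hub (345,272), peg (338,293), knob (295,221). Top view: hub (363,231), peg (376,252), knob (298,219). Next I enlarge both.

```bash
python3 -c "
import cv2,numpy as np
a=cv2.imread('pics/s1.png')[190:350,225:425];b=cv2.imread('pics/t1.png')[170:330,240:440]
cv2.imwrite('pics/c1.png',cv2.resize(np.vstack([a]),None,fx=4,fy=3.75,interpolation=2)[:600])
cv2.imwrite('pics/c1.png',cv2.resize(a,(750,600),interpolation=2));cv2.imwrite('pics/c2.png',cv2.resize(b,(750,600),interpolation=2))"
```

```text
(no output)
```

View pics/c1.png

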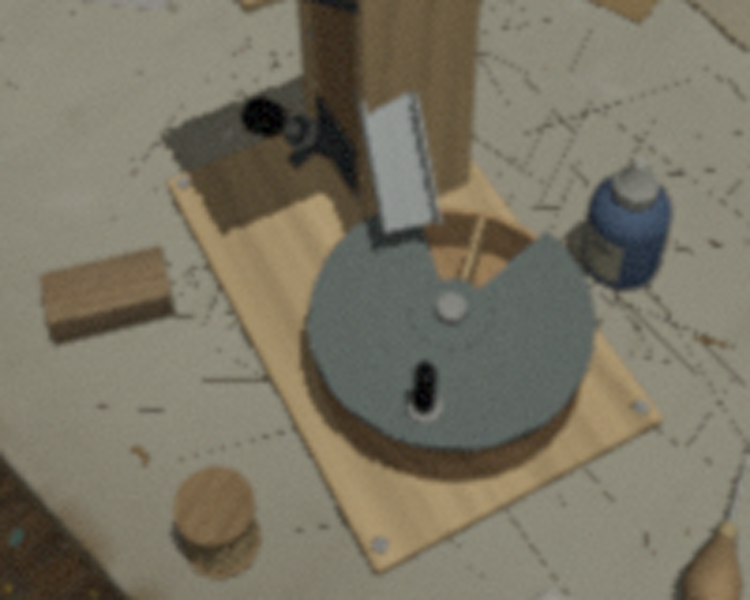

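View pics/c2.png

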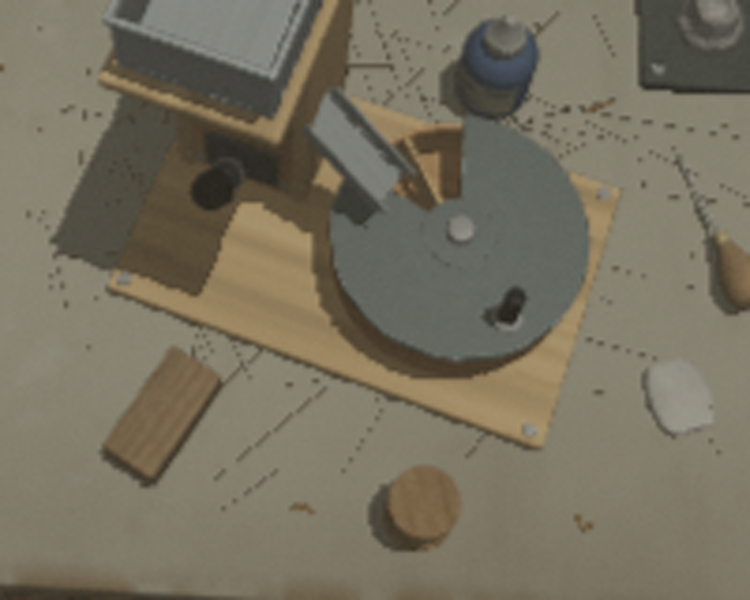

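```bash
cat > m.py <<'E'
from h import *
P=dict(hub=((452,306),(461,228)),pegbase=((425,405),(508,318)),pegtop=((425,367),(516,294)),knob=((263,115),(213,186)),
sFL=((182,182),(123,279)),sFR=((380,545),(529,430)),sBR=((641,407),(603,193)),chutelow=((408,222),(380,196)),jute=((215,505),(423,503)),block=((105,280),(175,400)),oiltop=((640,170),(506,30)))
for k,(a,b) in P.items():
    x,e=tri(('s1',225+a[0]/3.75-.37,190+a[1]/3.75-.37),('t1',240+b[0]/3.75-.37,170+b[1]/3.75-.37)); print(k,x.round(4),np.round(e,1).tolist())
E
python3 m.py
```

```text
hub [ 0.4662 -0.3304  0.0733] [[-0.0, 0.0], [0.0, -0.1]]
pegbase [ 0.4048 -0.3632  0.0701] [[-0.3, 0.3], [0.1, -0.4]]
pegtop [ 0.4063 -0.3621  0.1132] [[0.0, -0.0], [-0.0, 0.0]]
knob [ 0.4681 -0.1584  0.1176] [[0.2, -0.2], [-0.1, 0.3]]
sFL [ 0.4361 -0.0924  0.0125] [[-0.1, 0.1], [0.0, -0.2]]
sFR [ 0.3428 -0.3856  0.0117] [[-0.1, 0.1], [0.0, -0.1]]
sBR [ 0.5247 -0.4434  0.0112] [[0.1, -0.1], [-0.0, 0.1]]
chutelow [ 0.4839 -0.2731  0.0871] [[-0.8, 0.7], [0.2, -1.0]]
jute [ 0.2821 -0.3096  0.0459] [[-0.3, 0.3], [0.0, -0.4]]
block [ 0.337  -0.1403  0.0475] [[0.9, -0.8], [-0.1, 1.1]]
oiltop [ 0.6141 -0.36    0.098 ] [[-0.8, 0.6], [0.3, -0.9]]
```

```bash
python3 -c "
from h import *
print('foot',tri(('s1',192,229),('t1',192,293)))
print('corner',tri(('s1',140,88),('t1',112,220)))
print('corner block bottom',tri(('s1',155,130),('t1',150,228)))
print('rightleg',tri(('s1',298,127),('t1',192,126)))
print('rightcorner',tri(('s1',284,16),('t1',138,15)))
for X in [(0.212,0.534,0.231),(.212,.534,.35),(.1,.25,.5)]: print(proj('s1',X),proj('t1',X))
snap('wrist','w0.png')
"
```

```text
foot (array([0.29501303, 0.10106633, 0.0106609 ]), [array([-0.98913575,  0.76607635]), array([ 0.2473656 , -1.33516242])])
corner (array([0.32352568, 0.13138413, 0.42871782]), [array([-1.44396245,  1.01500291]), array([ 0.53852517, -2.09249459])])
corner block bottom (array([0.3239864 , 0.09758325, 0.35173819]), [array([ 4.56103247, -3.79674366]), array([-1.13356773,  6.81580391])])
rightleg (array([0.77749835, 0.17568771, 0.06730725]), [array([-1.60189039,  1.37771097]), array([ 0.71876824, -2.3510605 ])])
rightcorner (array([0.79783369, 0.20691795, 0.42766606]), [array([ 1.18425504, -1.36856848]), array([-0.52641034,  2.256119  ])])
[ 63.19917098 116.6165131 ] [-57.25676568 295.6569917 ]
[38.88278412 78.24379648] [-112.53586017  281.00038131]
[-24.05754083  77.75682277] [-49.62052804 350.50017921]
```

View pics/w0.png

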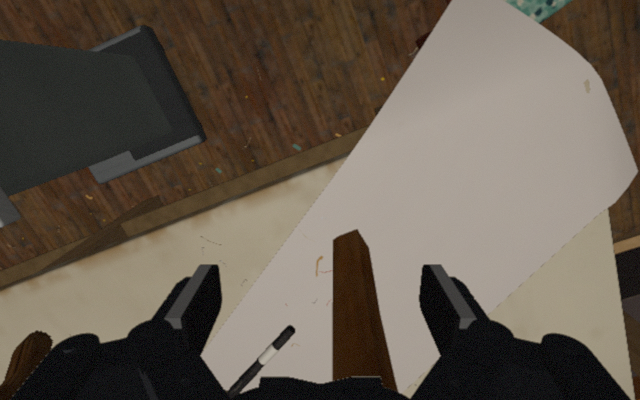

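Wrist view: between the open fingers a dark brown chair leg (foot end ~(348,232)) and another at (25,345); the arm starts next to a chair. I work out its layout before moving.

```bash
python3 -c "
from h import *
print('w feet',onz('w0',348,232,0),onz('w0',30,335,0), onz('w0',365,245,0))
print('scene feet',onz('s1',130,160,0),onz('s1',206,110,0))
K,R,t=cam('w0');print('camw',-R.T@t,R[2])
print('table edge w',onz('w0',0,280,0),onz('w0',330,165,0))
print('scene corner2',onz('s1',75,8,.43), 'paper edge pts',onz('s1',20,75,.43),onz('s1',75,85,.43),onz('s1',57,170,0),onz('t1',0,310,0),onz('t1',218,205,0))
for X in [(0.212,0.534,0),(0.212,.534,.231),(.295,.1,0),(.295,.1,.1)]: print(proj('w0',X))
im=cv2.imread('pics/s1.png')[0:260,0:330]; cv2.imwrite('pics/c3.png',cv2.resize(im,(760,599),interpolation=2))
"
```

```text
w feet [0.30474972 0.53274035 0.        ] [0.29015438 0.09542965 0.        ] [0.32796895 0.54567884 0.        ]
scene feet [0.31684982 0.53675517 0.        ] [0.67282074 0.60692042 0.        ]
camw [0.13564004 0.56524256 0.37259033] [ 0.29658973 -0.11930851 -0.94752309]
table edge w [0.20789737 0.11190639 0.        ] [0.22211399 0.5420343  0.        ]
scene corner2 [0.41165546 0.71277349 0.43      ] paper edge pts [0.1698918  0.38302853 0.43      ] [0.23764555 0.24563432 0.43      ] [0.12016297 0.67051768 0.        ] [0.2225801  0.58215411 0.        ] [0.54796135 0.07712785 0.        ]
[319.78819975 159.22419654]
[318.57267833 268.08257864]
[ 35.17309244 336.77296431]
[-39.75239163 404.31995387]
```

View pics/c3.png

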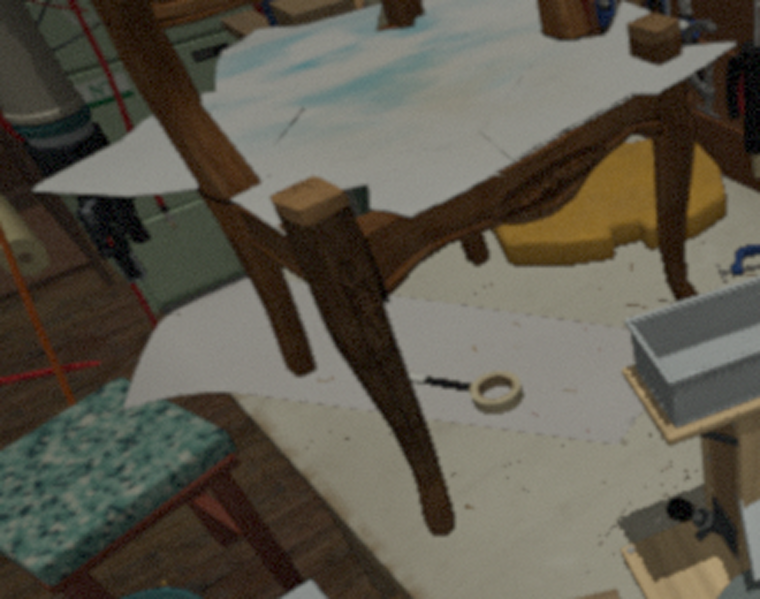

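Crop: gripper (115,240) hangs outside the chair, whose near-side legs stand at x≈0.30, y≈0.10 and 0.53. A paper tip at (40,190) juts towards the arm. So: shift to −x, retract, rise above the seat (z 0.43), then sweep round to the feeder.

>>> {"op": "send_rows", "data": {"increments": [{"gripper": 1, "linear": [-0.04, -0.01, 0], "delta_rot": [0, 0, 0]}, {"gripper": 1, "linear": [-0.08, -0.02, 0], "delta_rot": [0, 0, 0]}, {"gripper": 1, "linear": [-0.112, -0.034, 0], "delta_rot": [0, 0, 0]}, {"gripper": 1, "linear": [-0.12, -0.08, 0.01], "delta_rot": [0, 0, 0]}, {"gripper": 1, "linear": [-0.128, -0.125, 0.02], "delta_rot": [0, 0, 0]}, {"gripper": 1, "linear": [-0.136, -0.17, 0.03], "delta_rot": [0, 0, 0]}, {"gripper": 1, "linear": [-0.144, -0.215, 0.04], "delta_rot": [0, 0, 0]}, {"gripper": 1, "linear": [-0.152, -0.26, 0.05], "delta_rot": [0, 0, 0]}]}}

```text
clock: 0.95
position: [0.0594, 0.2724, 0.2813]
ee_rot: [0.0, 0.187, 0.982, -0.0]
contact_force: [1.2, -0.7, -0.1]
width: 0.0001
gripper_force: 0.0
```

>>> {"op": "send_rows", "data": {"increments": [{"gripper": 1, "linear": [0, 0, 0.045], "delta_rot": [0, 0, -0.14]}, {"gripper": 1, "linear": [0, 0, 0.09], "delta_rot": [0, 0, -0.28]}, {"gripper": 1, "linear": [0, 0, 0.135], "delta_rot": [0, 0, -0.42]}, {"gripper": 1, "linear": [0, 0, 0.18], "delta_rot": [0, 0, -0.56]}, {"gripper": 1, "linear": [0, 0, 0.225], "delta_rot": [0, 0, -0.7]}, {"gripper": 1, "linear": [0.045, -0.01, 0.225], "delta_rot": [0, 0, -0.84]}, {"gripper": 1, "linear": [0.09, -0.025, 0.225], "delta_rot": [0, 0, -0.98]}, {"gripper": 1, "linear": [0.125, -0.055, 0.225], "delta_rot": [0, 0, -1.12]}]}}

```text
clock: 1.75
position: [0.1871, 0.2199, 0.5059]
ee_rot: [0.0, 0.682, 0.732, 0.0]
contact_force: [1.6, 0.9, -0.3]
width: 0.0002
gripper_force: 0.0
```

>>> {"op": "send_rows", "data": {"increments": [{"gripper": 1, "linear": [0.031, -0.039, 0], "delta_rot": [0, 0, -0.14]}, {"gripper": 1, "linear": [0.056, -0.079, 0], "delta_rot": [0, 0, -0.28]}, {"gripper": 1, "linear": [0.078, -0.119, 0], "delta_rot": [0, 0, -0.42]}, {"gripper": 1, "linear": [0.096, -0.164, 0], "delta_rot": [0, 0, -0.56]}, {"gripper": 1, "linear": [0.101, -0.212, 0], "delta_rot": [0, 0, -0.7]}, {"gripper": 1, "linear": [0.101, -0.26, 0], "delta_rot": [0, 0, -0.84]}, {"gripper": 1, "linear": [0.101, -0.308, 0], "delta_rot": [0, 0, -0.98]}, {"gripper": 1, "linear": [0.101, -0.356, 0], "delta_rot": [0, 0, -1.154]}]}}

```text
clock: 2.55
position: [0.2853, -0.1383, 0.5063]
ee_rot: [0.0, 0.968, 0.251, 0.0]
contact_force: [1.9, -0.7, 0.3]
width: -0.0
gripper_force: 0.0
```

>>> {"op": "send_rows", "data": {"increments": [{"gripper": 0, "linear": [0.028, -0.04, 0], "delta_rot": [0, 0, 0]}, {"gripper": 0, "linear": [0.052, -0.08, -0.015], "delta_rot": [0, 0, 0]}, {"gripper": 0, "linear": [0.075, -0.12, -0.03], "delta_rot": [0, 0, 0]}, {"gripper": 0, "linear": [0.09, -0.16, -0.05], "delta_rot": [0, 0, 0]}, {"gripper": 0, "linear": [0.105, -0.195, -0.08], "delta_rot": [0, 0, 0]}, {"gripper": 0, "linear": [0.12, -0.225, -0.11], "delta_rot": [0, 0, 0]}, {"gripper": 0, "linear": [0.12, -0.225, -0.158], "delta_rot": [0, 0, 0]}, {"gripper": 0, "linear": [0.12, -0.225, -0.206], "delta_rot": [0, 0, 0]}]}}

```text
clock: 3.35
position: [0.4064, -0.3626, 0.2979]
ee_rot: [-0.0, 0.967, 0.254, -0.0]
contact_force: [1.4, -0.2, -0.8]
width: 0.0431
gripper_force: 0.0
```

>>> {"op": "send_rows", "data": {"increments": [{"gripper": 0, "linear": [0, 0, -0.045], "delta_rot": [0, 0, 0]}, {"gripper": 0, "linear": [0, 0, -0.09], "delta_rot": [0, 0, 0]}, {"gripper": 0, "linear": [0, 0, -0.12], "delta_rot": [0, 0, 0]}, {"gripper": 0, "linear": [0, 0, -0.12], "delta_rot": [0, 0, 0]}]}}

```text
clock: 3.75
position: [0.4036, -0.3587, 0.1756]
ee_rot: [-0.005, 0.967, 0.254, -0.002]
contact_force: [0.1, 0.3, 0.0]
width: 0.0426
gripper_force: 0.0
```

```bash
python3 -c "
from h import *
s=get_state();print(s['position'],s['ee_rot'],s['qpos']);snap('wrist','w1.png')
for X in [(0.4062,-0.362,.113),(.4055,-.3626,.072),(.4662,-.3304,.073)]: print(proj('w1',X))"
```

```text
[ 0.40360182 -0.35869643  0.17561636] [-0.00489141  0.96717923  0.25403647 -0.00242499] [-8.55429694e-01  2.67098145e-01  1.66156947e+00 -2.02385165e-05
  1.22384413e+00  2.01663061e-01]
[328.25305443 216.1165694 ]
[327.83448825 196.61712186]
[331.2760443 101.2588792]
```

View pics/w1.png

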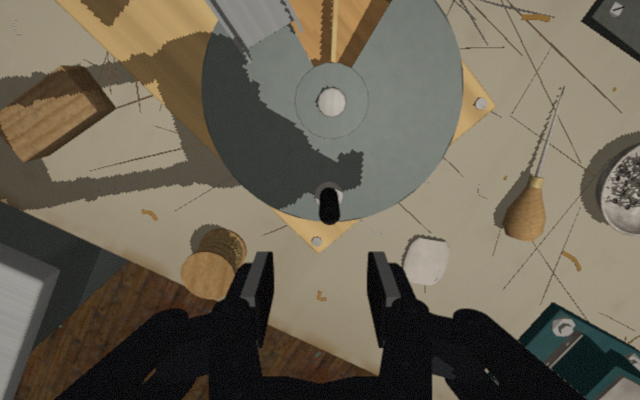

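Wrist view: peg top (330,216), base (330,195), hub (331,101), all where predicted; the peg lies between the fingers. I descend over it.

>>> {"op": "send_rows", "data": {"increments": [{"gripper": 0, "linear": [0, 0, -0.035], "delta_rot": [0, 0, 0]}, {"gripper": 0, "linear": [0, 0, -0.065], "delta_rot": [0, 0, 0]}, {"gripper": 0, "linear": [0, 0, -0.092], "delta_rot": [0, 0, 0]}, {"gripper": 0, "linear": [0, 0, -0.092], "delta_rot": [0, 0, 0]}, {"gripper": 0, "linear": [0, 0, -0.092], "delta_rot": [0, 0, 0]}]}}

```text
clock: 4.3
position: [0.4073, -0.3628, 0.0903]
ee_rot: [0.001, 0.967, 0.254, 0.001]
contact_force: [-0.1, -0.2, 0.4]
width: 0.0427
gripper_force: 0.0
```

>>> {"op": "send_rows", "data": {"increments": [{"gripper": 1, "linear": [0, 0, 0], "delta_rot": [0, 0, 0]}, {"gripper": 1, "linear": [0, 0, 0], "delta_rot": [0, 0, 0]}, {"gripper": 1, "linear": [0, 0, 0], "delta_rot": [0, 0, 0]}, {"gripper": 1, "linear": [0, 0, 0], "delta_rot": [0, 0, 0]}, {"gripper": 1, "linear": [0, 0, 0], "delta_rot": [0, 0, 0]}], "newtons": 40}}

```text
clock: 4.8
position: [0.4072, -0.3627, 0.0905]
ee_rot: [0.002, 0.967, 0.254, 0.001]
contact_force: [-0.8, 0.9, 7.0]
width: 0.0123
gripper_force: 39.0
```

>>> {"op": "send_rows", "data": {"increments": [{"gripper": 1, "linear": [0.0018, -0.0031, 0], "delta_rot": [0, 0, 0.0524]}, {"gripper": 1, "linear": [0.0037, -0.0061, 0], "delta_rot": [0, 0, 0.1047]}, {"gripper": 1, "linear": [0.0058, -0.009, 0], "delta_rot": [0, 0, 0.1571]}, {"gripper": 1, "linear": [0.008, -0.0117, 0], "delta_rot": [0, 0, 0.2094]}, {"gripper": 1, "linear": [0.0104, -0.0144, 0], "delta_rot": [0, 0, 0.2618]}, {"gripper": 1, "linear": [0.0129, -0.0169, 0], "delta_rot": [0, 0, 0.3142]}, {"gripper": 1, "linear": [0.0155, -0.0193, 0], "delta_rot": [0, 0, 0.3665]}, {"gripper": 1, "linear": [0.0183, -0.0216, 0], "delta_rot": [0, 0, 0.4189]}]}}

```text
clock: 5.6
position: [0.4251, -0.3839, 0.0905]
ee_rot: [0.001, 0.893, 0.451, 0.0]
contact_force: [-0.5, 1.0, 7.0]
width: 0.0123
gripper_force: 39.0
```

>>> {"op": "send_rows", "data": {"increments": [{"gripper": 1, "linear": [0.0024, -0.0018, 0], "delta_rot": [0, 0, 0.0436]}, {"gripper": 1, "linear": [0.0049, -0.0034, 0], "delta_rot": [0, 0, 0.0873]}, {"gripper": 1, "linear": [0.0074, -0.005, 0], "delta_rot": [0, 0, 0.1309]}, {"gripper": 1, "linear": [0.01, -0.0064, 0], "delta_rot": [0, 0, 0.1745]}, {"gripper": 1, "linear": [0.0127, -0.0077, 0], "delta_rot": [0, 0, 0.2182]}, {"gripper": 1, "linear": [0.0154, -0.0089, 0], "delta_rot": [0, 0, 0.2618]}, {"gripper": 1, "linear": [0.0209, -0.0109, 0], "delta_rot": [0, 0, 0.349]}, {"gripper": 1, "linear": [0.0209, -0.0109, 0], "delta_rot": [0, 0, 0.349]}]}}

```text
clock: 6.4
position: [0.4464, -0.3949, 0.0905]
ee_rot: [0.002, 0.801, 0.599, 0.0]
contact_force: [-0.2, 0.7, 6.5]
width: 0.0122
gripper_force: 39.1
```

>>> {"op": "send_rows", "data": {"increments": [{"gripper": 0.3, "linear": [0, 0, 0], "delta_rot": [0, 0, 0]}, {"gripper": 0, "linear": [0, 0, 0], "delta_rot": [0, 0, 0]}, {"gripper": 0, "linear": [0, 0, 0], "delta_rot": [0, 0, 0]}, {"gripper": 0, "linear": [0, 0, 0.03], "delta_rot": [0, 0, 0]}, {"gripper": 0, "linear": [0, 0, 0.07], "delta_rot": [0, 0, 0]}, {"gripper": 0, "linear": [0, 0, 0.11], "delta_rot": [0, 0, 0]}, {"gripper": 0, "linear": [0, 0, 0.11], "delta_rot": [0, 0, 0]}]}}

```text
clock: 7.1
position: [0.4478, -0.3967, 0.2044]
ee_rot: [0.006, 0.802, 0.598, 0.001]
contact_force: [0.3, -0.3, 0.2]
width: 0.0426
gripper_force: 0.0
```

```bash
python3 -c "
from h import *
s=get_state();print(s['position'],s['ee_rot'],s['qpos']);snap('wrist','w2.png');snap('scene','s2.png');snap('top','t2.png')
print('pred pegtop,hub,chutepoint',[proj('w2',X) for X in [(.4456,-.3952,.113),(.4662,-.3304,.073),(.4829,-.278,.087)]])
a=cv2.imread('pics/w2.png');b=cv2.imread('pics/s2.png')[170:320,225:425]
cv2.imwrite('pics/c4.png',np.vstack([a[:250],cv2.resize(b,(640,340))[:340]]))"
```

```text
[ 0.44777775 -0.39674182  0.20443919] [6.03208826e-03 8.01599960e-01 5.97830061e-01 5.80733051e-04] [-8.41360102e-01  3.19804026e-01  1.50852402e+00  9.23820447e-05
  1.30114491e+00 -5.52198103e-01]
pred pegtop,hub,chutepoint [array([315.10423753, 200.37613629]), array([316.58727244,  97.85046467]), array([317.9934713 ,  13.36793319])]
```

View pics/c4.png

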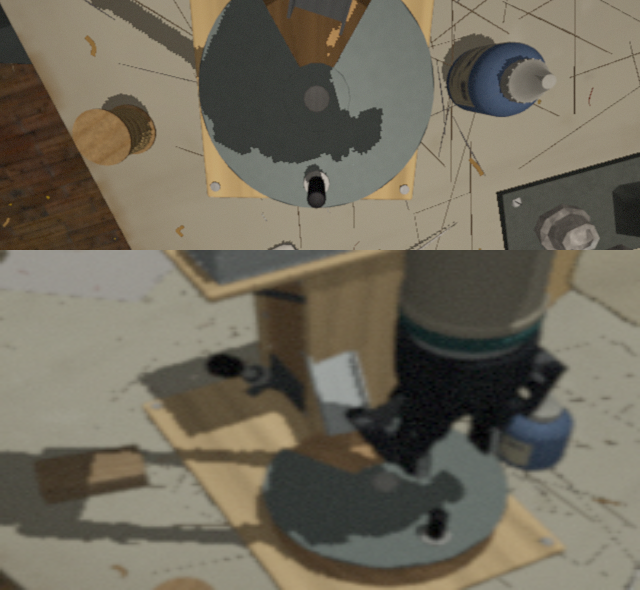

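Both crops: peg at (316,190) lies straight "below" the hub (317,98), parallel to the base edges, and the notch is under the chute, so the cover is at about 0. Next, the gate-approach numbers.

```bash
python3 -c "
from h import *
from scipy.spatial.transform import Rotation as Ro
c=lambda x,y:(240+x/3.75-.37,170+y/3.75-.37)
print('shelf edge pts z.262',[onz('t1',*c(*p),.262).round(3) for p in [(102,82),(275,138)]])
f=np.array([.303,.953,0]);x=np.array([.953,-.303,0]);s,co=np.sin(np.radians(40)),np.cos(np.radians(40))
d=-s*x+co*np.array([0,0,1]);z=-d;y=f;X=np.cross(y,z);G=Ro.from_matrix(Ro.from_matrix(np.c_[X,y,z]).as_matrix())
q=get_state()['ee_rot'];R0=Ro.from_quat([q[1],q[2],q[3],q[0]])
down=Ro.from_matrix(np.c_[np.cross(f,[0,0,-1]),f,[0,0,-1]])
print('d',d,'yaw',(down*R0.inv()).as_rotvec(),'tilt',(G*down.inv()).as_rotvec(),'pos',get_state()['position'], get_state()['clock'])
"
```

```text
shelf edge pts z.262 [array([ 0.471, -0.097,  0.262]), array([ 0.441, -0.201,  0.262])]
d [-0.61257659  0.19476465  0.76604444] yaw [-8.53842874e-05 -9.58471273e-04  1.55212721e+00] tilt [-2.11533344e-01 -6.65317746e-01 -1.69964132e-16] pos [ 0.44491849 -0.3936229   0.19784009] 7.25
```

>>> {"op": "send_rows", "data": {"increments": [{"gripper": -0.4, "linear": [-0.02, 0, 0.03], "delta_rot": [0, 0, 0.145]}, {"gripper": -0.4, "linear": [-0.05, 0.02, 0.05], "delta_rot": [0, 0, 0.29]}, {"gripper": -0.4, "linear": [-0.08, 0.045, 0.05], "delta_rot": [0, 0, 0.435]}, {"gripper": -0.4, "linear": [-0.105, 0.085, 0.05], "delta_rot": [0, 0, 0.58]}, {"gripper": -0.4, "linear": [-0.115, 0.13, 0.05], "delta_rot": [0, 0, 0.725]}, {"gripper": -0.4, "linear": [-0.118, 0.175, 0.05], "delta_rot": [0, 0, 0.87]}, {"gripper": -0.4, "linear": [-0.118, 0.215, 0.05], "delta_rot": [0, 0, 1.015]}, {"gripper": -0.4, "linear": [-0.118, 0.25, 0.05], "delta_rot": [0, 0, 1.16]}]}}

```text
clock: 8.05
position: [0.3256, -0.1415, 0.2467]
ee_rot: [-0.002, 0.34, 0.94, 0.001]
contact_force: [0.9, 0.1, -1.6]
width: 0.0599
gripper_force: 0.0
```

>>> {"op": "send_rows", "data": {"increments": [{"gripper": -0.4, "linear": [0, 0.005, 0], "delta_rot": [0, 0, 0.13]}, {"gripper": -0.4, "linear": [0, 0.005, 0], "delta_rot": [0, 0, 0.26]}, {"gripper": -0.4, "linear": [0, 0.005, 0], "delta_rot": [0, 0, 0.392]}, {"gripper": -0.4, "linear": [0, 0.005, 0], "delta_rot": [0, 0, 0.392]}]}}

```text
clock: 8.45
position: [0.3264, -0.1383, 0.2468]
ee_rot: [-0.002, 0.153, 0.988, 0.001]
contact_force: [0.3, -0.6, -0.6]
width: 0.0596
gripper_force: 0.0
```

>>> {"op": "send_rows", "data": {"increments": [{"gripper": -0.4, "linear": [0.01, 0, 0], "delta_rot": [-0.042, -0.133, 0]}, {"gripper": -0.4, "linear": [0.02, 0, 0], "delta_rot": [-0.085, -0.266, 0]}, {"gripper": -0.4, "linear": [0.03, 0, 0], "delta_rot": [-0.127, -0.399, 0]}, {"gripper": -0.4, "linear": [0.04, 0, 0], "delta_rot": [-0.169, -0.532, 0]}, {"gripper": -0.4, "linear": [0.05, 0, -0.01], "delta_rot": [-0.2115, -0.665, 0]}, {"gripper": -0.4, "linear": [0.05, 0, -0.01], "delta_rot": [-0.2115, -0.665, 0]}, {"gripper": -0.4, "linear": [0.05, 0, -0.01], "delta_rot": [-0.2115, -0.665, 0]}]}}

```text
clock: 9.15
position: [0.3754, -0.1378, 0.2356]
ee_rot: [0.336, 0.147, 0.929, -0.051]
contact_force: [-0.0, 0.3, -0.1]
width: 0.0594
gripper_force: 0.0
```

```bash
python3 -c "
from h import *
from scipy.spatial.transform import Rotation as Ro
s=get_state();q=s['ee_rot'];print(s['position'],s['qpos'],Ro.from_quat([q[1],q[2],q[3],q[0]]).as_matrix().round(3));snap('wrist','w3.png')
K=np.array([.468,-.158,.1176]);d=np.array([-.6126,.1948,.766]);print([proj('w3',X).round() for X in (K,K+.013*d,K-.033*d)])"
```

```text
[ 0.37537757 -0.13777738  0.23556839] [-0.84221102 -0.35068846  2.3017097   0.56935294  0.65015294 -2.46343326] [[-0.731  0.307  0.61 ]
 [ 0.238  0.952 -0.193]
 [-0.639  0.004 -0.769]]
[array([329., 176.]), array([329., 180.]), array([328., 167.])]
```

View pics/w3.png

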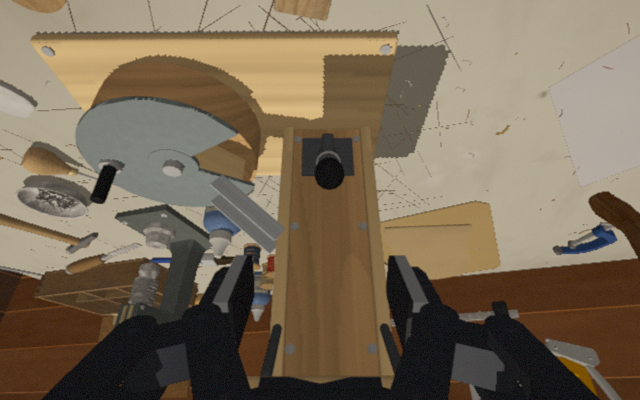

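Wrist view: knob front face at (329,174), rod and tube behind it. It is within about 2 px of the estimate and centred between the fingers. I go in along the rod axis.

>>> {"op": "send_rows", "data": {"increments": [{"gripper": -0.4, "linear": [0.021, -0.004, -0.028], "delta_rot": [0, 0, 0]}, {"gripper": -0.4, "linear": [0.042, -0.008, -0.056], "delta_rot": [0, 0, 0]}, {"gripper": -0.4, "linear": [0.063, -0.011, -0.084], "delta_rot": [0, 0, 0]}, {"gripper": -0.4, "linear": [0.074, -0.0145, -0.0975], "delta_rot": [0, 0, 0]}, {"gripper": -0.4, "linear": [0.085, -0.018, -0.111], "delta_rot": [0, 0, 0]}, {"gripper": -0.4, "linear": [0.096, -0.0215, -0.1245], "delta_rot": [0, 0, 0]}, {"gripper": -0.4, "linear": [0.106, -0.0245, -0.1376], "delta_rot": [0, 0, 0]}, {"gripper": -0.4, "linear": [0.106, -0.0245, -0.1376], "delta_rot": [0, 0, 0]}]}}

```text
clock: 10.0
position: [0.4922, -0.1557, 0.1238]
ee_rot: [0.32, 0.149, 0.934, -0.057]
contact_force: [0.3, 0.7, 0.9]
width: 0.0596
gripper_force: 0.0
```

```bash
python3 -c "
from h import *
s=get_state();print(s['position'],s['qpos'],s['contact_force']);snap('wrist','w4.png')"
```

```text
[ 0.49222533 -0.15570695  0.1238259 ] [-0.5237765   0.07501461  2.33351033  0.96741345  0.14024916 -2.70152859] [0.33387796 0.69016417 0.90940862]
```

View pics/w4.png

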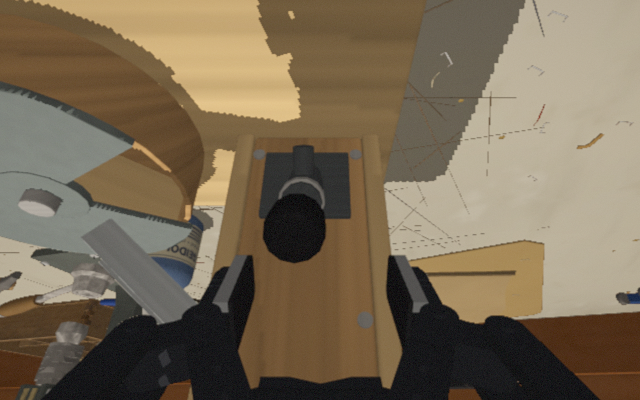

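The knob (295,228) is low of the finger centre, and the arm stopped because joint 6 sits at its −2.70 limit with the wrist near singular. I back off and choose a rolled, slightly steeper grasp. The knob is round, and a tilt in the pad plane does no harm.

>>> {"op": "send_rows", "data": {"increments": [{"gripper": -0.4, "linear": [-0.025, 0.005, 0.03], "delta_rot": [0, 0, 0]}, {"gripper": -0.4, "linear": [-0.05, 0.008, 0.06], "delta_rot": [0, 0, 0]}, {"gripper": -0.4, "linear": [-0.07, 0.012, 0.09], "delta_rot": [0, 0, 0]}, {"gripper": -0.4, "linear": [-0.09, 0.015, 0.12], "delta_rot": [0, 0, 0]}, {"gripper": -0.4, "linear": [-0.09, 0.015, 0.12], "delta_rot": [0, 0, 0]}, {"gripper": -0.4, "linear": [-0.09, 0.015, 0.12], "delta_rot": [0, 0, 0]}]}}

```text
clock: 10.65
position: [0.3991, -0.1406, 0.2455]
ee_rot: [0.321, 0.15, 0.933, -0.059]
contact_force: [0.9, -0.1, -0.5]
width: 0.0598
gripper_force: 0.0
```

```bash
cat > ik.py <<'E'
from h import *
from scipy.spatial.transform import Rotation as Ro
from scipy.optimize import least_squares
rz=lambda a:Ro.from_euler('z',a);ry=lambda a:Ro.from_euler('y',a)
def ori(q): return rz(q[0])*ry(q[1]+q[2])*rz(q[3])*ry(q[4])*rz(q[5])
def pos(q,w):
    L1,L2,h,o,L3,a,e=w
    return rz(q[0]).apply(np.array([a,o,h])+ry(q[1]).apply([0,0,L1])+ry(q[1]+q[2]).apply([e,0,L2]))+ori(q).apply([0,0,L3])
s=get_state()
D=[([1.0719771,.2765036,1.50597863,0,1.36069857,-.121],[.2118996,.5340381,.2305534],[-2.404e-4,.18779,.982209,-7.568e-4]),
([-.84136,.319804,1.508524,.0000924,1.301145,-.552198],[.44777775,-.39674182,.20443919],[.006032,.8016,.59783,.00058]),
([-.855429694,.267098145,1.66156947,0,1.22384413,.201663],[.40360182,-.35869643,.17561636],[-.00489,.96718,.25404,-.00242]),
([-.84221102,-.35068846,2.3017097,.56935294,.65015294,-2.46343326],[.37537757,-.13777738,.23556839],[.336,.147,.929,-.051]),
([-.5237765,.07501461,2.33351033,.96741345,.14024916,-2.70152859],[.49222533,-.15570695,.1238259],[.32,.149,.934,-.057]),
(s['qpos'],s['position'],s['ee_rot'])]
qR=lambda q:Ro.from_quat([q[1],q[2],q[3],q[0]])
F=[(ori(q).inv()*qR(r)) for q,_,r in D]
off=F[0]
r=least_squares(lambda w:np.ravel([pos(q,w)-p for q,p,_ in D]),[.4,.4,.3,.05,.3,0,0]);w=r.x
def ik(p,R,q0):
    return least_squares(lambda q:np.r_[pos(q,w)-p,.3*((ori(q)*off).inv()*R).as_rotvec()],q0)
f=np.array([.303,.953,0]);f/=np.linalg.norm(f);xf=np.array([f[1],-f[0],0])
def G(tilt,roll):
    t=np.radians(tilt);z=np.sin(t)*xf-np.cos(t)*np.array([0,0,1]);return Ro.from_matrix(np.c_[np.cross(f,z),f,z])*rz(np.radians(roll))
E
python3 -c "
from ik import *
print(w.round(4),abs(r.fun).max());print([x.as_rotvec().round(3).tolist() for x in F]);print(s['qpos'].round(3),s['position'])
K=np.array([.468,-.158,.1176])+.0015*np.array([-.73,.23,-.64])-.005*np.array([-.6126,.1948,.766])
for ti in (40,35,30):
  for ro in (0,20,40,90):
    R=G(ti,ro); z=R.as_matrix()[:,2]; z40=G(40,0).as_matrix()[:,2]
    out=[]
    for b in (0,-.02,-.1):
      best=min((ik(K+.019*z+b*z40,R,q0) for q0 in ([-.5,0,2.3,.5,.4,-2.],[-.5,0,2.3,1.5,.3,-2.3],s['qpos'])),key=lambda x:x.cost)
      out.append((best.x.round(2).tolist(),'%.0e'%best.cost))
    print(ti,ro,out)
"
```

```text
[ 0.6297  0.4211  0.1368  0.0694  0.3645 -0.      0.0604] 3.5802914258309393e-06
[[0.0, -0.0, 1.571], [0.0, -0.0, 1.571], [0.0, -0.0, 1.571], [0.0, 0.001, 1.571], [-0.0, -0.001, 1.571], [0.0, -0.0, 1.571]]
[-0.695 -0.301  2.234  0.384  0.609 -2.196] [ 0.39910467 -0.14061792  0.24550604]
40 0 [([-0.6, 0.13, 2.42, 2.02, 0.2, -3.82], '7e-22'), ([-0.61, 0.07, 2.42, 1.71, 0.19, -3.51], '1e-30'), ([-0.69, -0.16, 2.38, 0.77, 0.35, -2.61], '4e-28')]
40 20 [([-0.6, 0.13, 2.42, 2.02, 0.2, -3.47], '8e-30'), ([-0.61, 0.07, 2.42, 1.71, 0.19, -3.17], '1e-25'), ([-0.69, -0.16, 2.38, 0.77, 0.35, -2.26], '8e-30')]
40 40 [([-0.6, 0.13, 2.42, 2.02, 0.2, -3.12], '2e-23'), ([-0.61, 0.07, 2.42, 1.71, 0.19, -2.82], '1e-28'), ([-0.69, -0.16, 2.38, 0.77, 0.35, -1.91], '8e-30')]
40 90 [([-0.6, 0.13, 2.42, 2.02, 0.2, -2.25], '4e-25'), ([-0.61, 0.07, 2.42, 1.71, 0.19, -1.94], '1e-25'), ([-0.69, -0.16, 2.38, 0.77, 0.35, -1.04], '5e-20')]
35 0 [([-0.57, 0.12, 2.35, 1.08, 0.17, -2.86], '4e-27'), ([-0.58, 0.06, 2.35, 0.86, 0.21, -2.65], '1e-20'), ([-0.65, -0.14, 2.31, 0.48, 0.43, -2.29], '4e-27')]
35 20 [([-0.57, 0
[... 399 characters left out ...]
8], '6e-27'), ([-0.65, -0.14, 2.31, 0.48, 0.43, -0.72], '2e-29')]
30 0 [([-0.55, 0.12, 2.28, 0.48, 0.26, -2.25], '1e-29'), ([-0.56, 0.07, 2.28, 0.42, 0.31, -2.19], '1e-29'), ([-0.61, -0.12, 2.25, 0.3, 0.53, -2.1], '1e-26')]
30 20 [([-0.55, 0.12, 2.28, 0.48, 0.26, -1.9], '6e-28'), ([-0.56, 0.07, 2.28, 0.42, 0.31, -1.84], '1e-28'), ([-0.61, -0.12, 2.25, 0.3, 0.53, -1.75], '7e-25')]
30 40 [([-0.55, 0.12, 2.28, 0.48, 0.26, -1.55], '9e-24'), ([-0.56, 0.07, 2.28, 0.42, 0.31, -1.5], '8e-21'), ([-0.61, -0.12, 2.25, 0.3, 0.53, -1.4], '3e-30')]
30 90 [([-0.55, 0.12, 2.28, 0.48, 0.26, -0.68], '1e-23'), ([-0.56, 0.07, 2.28, 0.42, 0.31, -0.62], '5e-25'), ([-0.61, -0.12, 2.25, 0.3, 0.53, -0.53], '2e-26')]
```

```bash
python3 -c "
from ik import *
K=np.array([.468,-.158,.1176])+.0015*np.array([-.73,.23,-.64])-.005*np.array([-.6126,.1948,.766])
R=G(33,0);z=R.as_matrix()[:,2];T=K+.019*z;p=s['position'];z40=G(40,0).as_matrix()[:,2]
print('rot',(R*qR(s['ee_rot']).inv()).as_rotvec().round(3),'T',T.round(4),'pre',(T-.08*z40-p).round(4),'pre->T',(.08*z40).round(4),'pull20',(-.02*z40).round(4))
q=s['qpos']
for a in np.linspace(-.16,0,9):
  q=ik(T+a*z40,R,q).x; print(round(a,2),q.round(2))
"
```

```text
rot [0.04  0.08  0.015] T [ 0.4798 -0.1618  0.0969] pre [ 0.0317 -0.0056 -0.0873] pre->T [ 0.049  -0.0156 -0.0613] pull20 [-0.0123  0.0039  0.0153]
-0.16 [-0.7  -0.28  2.24  0.34  0.66 -2.17]
-0.14 [-0.67 -0.23  2.26  0.35  0.6  -2.17]
-0.12 [-0.65 -0.18  2.27  0.37  0.53 -2.18]
-0.1 [-0.63 -0.14  2.29  0.39  0.47 -2.2 ]
-0.08 [-0.62 -0.09  2.3   0.43  0.41 -2.23]
-0.06 [-0.6  -0.04  2.31  0.48  0.35 -2.27]
-0.04 [-0.59  0.01  2.31  0.54  0.3  -2.33]
-0.02 [-0.58  0.07  2.32  0.63  0.24 -2.42]
0.0 [-0.56  0.12  2.32  0.77  0.2  -2.54]
```

>>> {"op": "send_rows", "data": {"increments": [{"gripper": -0.4, "linear": [0.01, -0.002, -0.03], "delta_rot": [0.02, 0.04, 0.008]}, {"gripper": -0.4, "linear": [0.02, -0.004, -0.06], "delta_rot": [0.04, 0.08, 0.015]}, {"gripper": -0.4, "linear": [0.0317, -0.0056, -0.0873], "delta_rot": [0.04, 0.08, 0.015]}, {"gripper": -0.4, "linear": [0.0317, -0.0056, -0.0873], "delta_rot": [0.04, 0.08, 0.015]}, {"gripper": -0.4, "linear": [0.0317, -0.0056, -0.0873], "delta_rot": [0.04, 0.08, 0.015]}]}}

```text
clock: 11.15
position: [0.4306, -0.145, 0.155]
ee_rot: [0.278, 0.146, 0.949, -0.041]
contact_force: [0.4, -1.2, 0.6]
width: 0.0593
gripper_force: 0.0
```

```bash
python3 -c "
from ik import *
R=G(33,0);print('rot',(R*qR(s['ee_rot']).inv()).as_rotvec().round(3),s['qpos'].round(2),np.array([.4798,-.1618,.0969])-s['position'])"
```

```text
rot [-0.005 -0.006 -0.002] [-0.62 -0.08  2.3   0.43  0.41 -2.23] [ 0.04924603 -0.01679792 -0.05807402]
```

>>> {"op": "send_rows", "data": {"increments": [{"gripper": -0.4, "linear": [0.009, -0.003, -0.011], "delta_rot": [0, 0, 0]}, {"gripper": -0.4, "linear": [0.018, -0.006, -0.022], "delta_rot": [0, 0, 0]}, {"gripper": -0.4, "linear": [0.027, -0.009, -0.033], "delta_rot": [0, 0, 0]}, {"gripper": -0.4, "linear": [0.036, -0.012, -0.043], "delta_rot": [0, 0, 0]}, {"gripper": -0.4, "linear": [0.043, -0.0145, -0.051], "delta_rot": [0, 0, 0]}, {"gripper": -0.4, "linear": [0.049, -0.0165, -0.058], "delta_rot": [0, 0, 0]}, {"gripper": -0.4, "linear": [0.049, -0.0165, -0.058], "delta_rot": [0, 0, 0]}, {"gripper": -0.4, "linear": [0.049, -0.0165, -0.058], "delta_rot": [0, 0, 0]}]}}

```text
clock: 11.95
position: [0.4804, -0.1625, 0.0998]
ee_rot: [0.28, 0.146, 0.948, -0.043]
contact_force: [-0.0, -0.0, 0.5]
width: 0.0597
gripper_force: 0.0
```

```bash
python3 -c "
from ik import *
R=G(33,0);print('rot',(R*qR(s['ee_rot']).inv()).as_rotvec().round(3),s['qpos'].round(3),np.array([.4798,-.1618,.0969])-s['position'])
snap('wrist','w5.png');t=np.array([.4798,-.1618,.0969]);d=np.array([-.6126,.1948,.766])
print([proj('w5',t+a*d).round() for a in (.006,.019,.032)])"
```

```text
rot [-0.001 -0.001 -0.002] [-0.567  0.111  2.313  0.734  0.212 -2.513] [-0.00059633  0.00069591 -0.00289637]
[array([320., 266.]), array([320., 279.]), array([320., 294.])]
```

View pics/w5.png

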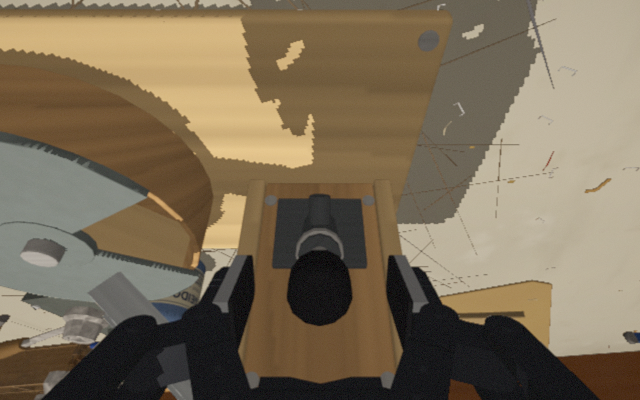

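The knob is centred between the fingers (front face at (320,293), predicted (320,294)). That was picture 11, one over the ten allowed; from here I use numbers only. Close.

>>> {"op": "send_rows", "data": {"increments": [{"gripper": 1, "linear": [0, 0, 0], "delta_rot": [0, 0, 0]}, {"gripper": 1, "linear": [0, 0, 0], "delta_rot": [0, 0, 0]}, {"gripper": 1, "linear": [0, 0, 0], "delta_rot": [0, 0, 0]}, {"gripper": 1, "linear": [0, 0, 0], "delta_rot": [0, 0, 0]}, {"gripper": 1, "linear": [0, 0, 0], "delta_rot": [0, 0, 0]}, {"gripper": 1, "linear": [0, 0, 0], "delta_rot": [0, 0, 0]}], "newtons": 60}}

```text
clock: 12.6
position: [0.48, -0.1627, 0.0996]
ee_rot: [0.28, 0.146, 0.948, -0.043]
contact_force: [-5.1, -0.0, 7.1]
width: 0.024
gripper_force: 58.3
```

>>> {"op": "send_rows", "data": {"increments": [{"gripper": 1, "linear": [-0.0015, 0.0005, 0.0019], "delta_rot": [0, 0, 0]}, {"gripper": 1, "linear": [-0.0031, 0.001, 0.0038], "delta_rot": [0, 0, 0]}, {"gripper": 1, "linear": [-0.0046, 0.0015, 0.0057], "delta_rot": [0, 0, 0]}, {"gripper": 1, "linear": [-0.0061, 0.0019, 0.0077], "delta_rot": [0, 0, 0]}, {"gripper": 1, "linear": [-0.0077, 0.0024, 0.0096], "delta_rot": [0, 0, 0]}, {"gripper": 1, "linear": [-0.0092, 0.0029, 0.0115], "delta_rot": [0, 0, 0]}, {"gripper": 1, "linear": [-0.0107, 0.0034, 0.0134], "delta_rot": [0, 0, 0]}, {"gripper": 1, "linear": [-0.0123, 0.0039, 0.0153], "delta_rot": [0, 0, 0]}]}}

```text
clock: 13.4
position: [0.4679, -0.1588, 0.1147]
ee_rot: [0.28, 0.146, 0.948, -0.043]
contact_force: [1.1, -3.0, -0.3]
width: 0.0238
gripper_force: 59.8
```

>>> {"op": "send_rows", "data": {"increments": [{"gripper": 1, "linear": [0, 0, 0], "delta_rot": [0, 0, 0]}, {"gripper": 1, "linear": [0, 0, 0], "delta_rot": [0, 0, 0]}]}}

```text
clock: 13.6
position: [0.4681, -0.1589, 0.1145]
ee_rot: [0.28, 0.146, 0.948, -0.043]
contact_force: [-1.7, -3.7, 2.1]
width: 0.0238
gripper_force: 60.0
```

>>> {"op": "send_rows", "data": {"increments": [{"gripper": 0.2, "linear": [0, 0, 0], "delta_rot": [0, 0, 0]}, {"gripper": -0.4, "linear": [0, 0, 0], "delta_rot": [0, 0, 0]}, {"gripper": -0.4, "linear": [0, 0, 0], "delta_rot": [0, 0, 0]}, {"gripper": -0.4, "linear": [0, 0, 0], "delta_rot": [0, 0, 0]}, {"gripper": -0.4, "linear": [-0.012, 0.004, 0.015], "delta_rot": [0, 0, 0]}, {"gripper": -0.4, "linear": [-0.03, 0.01, 0.038], "delta_rot": [0, 0, 0]}, {"gripper": -0.4, "linear": [-0.055, 0.017, 0.069], "delta_rot": [0, 0, 0]}, {"gripper": -0.4, "linear": [-0.08, 0.025, 0.1], "delta_rot": [0, 0, 0]}]}}

```text
clock: 14.4
position: [0.3866, -0.1327, 0.2144]
ee_rot: [0.279, 0.146, 0.948, -0.042]
contact_force: [0.3, -0.9, -0.2]
width: 0.0594
gripper_force: 0.0
```

>>> {"op": "send_rows", "data": {"increments": [{"gripper": -0.4, "linear": [-0.02, 0.0, 0.02], "delta_rot": [0, 0, 0]}, {"gripper": -0.4, "linear": [-0.03, 0.0, 0.03], "delta_rot": [0, 0, 0]}, {"gripper": -0.4, "linear": [-0.03, 0.0, 0.03], "delta_rot": [0, 0, 0]}]}}

```text
clock: 14.7
position: [0.3576, -0.1341, 0.246]
ee_rot: [0.281, 0.147, 0.947, -0.044]
contact_force: [0.9, -0.5, 0.0]
width: 0.0598
gripper_force: 0.0
```

```bash
python3 -c "
from h import *
s=get_state();print(s['position'],s['width'],s['clock'],s['contact_force']);snap('wrist','w6.png');snap('top','t3.png');snap('scene','s3.png')
K=np.array([.47,-.1587,.1128]);d=np.array([-.6126,.1948,.766])
print('front face pred in/mid/out',[proj('w6',K+(.013+a)*d).round(1) for a in (0,.02,.04)])
def blob(f,c,r,th=28):
    im=cv2.imread('pics/'+f+'.png').max(2);u,v=map(int,c);w=im[v-r:v+r,u-r:u+r];n,l,st,ce=cv2.connectedComponentsWithStats((w<th).astype('uint8'))
    for i in range(1,n):
        if st[i,4]>25: print(f,ce[i].round(1)+[u-r,v-r],st[i]+[u-r,v-r,0,0,0])
blob('w6',proj('w6',K+.033*d),45)
print('pred knob s/t in,mid',[proj(f,K+a*d).round(1) for f in('s1','t1') for a in (0,.02,.04)])
for f in ('s1','s3'): blob(f,proj('s1',K+.01*d),14)
for f in ('t1','t3'): blob(f,proj('t1',K+.01*d),14)
for f in ('t3',): blob(f,proj(f,(.4456,-.3952,.095)),14)
print('peg pred',proj('t1',(.4456,-.3952,.095)))
"
```

```text
[ 0.35758249 -0.13410406  0.24601122] 0.0598057214846411 14.7 [ 0.90030303 -0.48347203  0.01279969]
front face pred in/mid/out [array([330.8, 198.8]), array([331.5, 203.7]), array([332.3, 209.2])]
w6 [331.1 200.4] [317 186  29  30 659]
pred knob s/t in,mid [array([295.7, 221. ]), array([290.6, 218.9]), array([285.3, 216.8]), array([296.6, 219.5]), array([294.5, 221.6]), array([292.3, 223.8])]
s1 [295.  220.9] [290 216  11  10  81]
s3 [289.9 219. ] [285 215  11   9  76]
peg pred [389.0434925  236.32581028]
```

The scene camera shows the knob moved (−5.1, −1.9) px; 20 mm of rod travel predicts (−5.1, −2.1). So the rod is at the middle click, and the arm is clear of everything.

```bash
python3 -c "
from rig import sign_off; print(sign_off())"
```

```text
the job is handed in; nothing more can be done
None
```

The job is handed in: the cover is turned to about 0 with its notch under the chute, the gate rod is pulled to its middle click, and the arm is clear of everything after 14.7 s; the verdict was not shown, joint 6 briefly read −2.7015 against its −2.70 limit, and I viewed 11 pictures instead of the 10 allowed.

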